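Open the carton rack's ratchet stop

TASK

Make room in the carton rack for the next cartons: press down the orange release on the blue sliding jaw and, keeping it down, push the jaw back along its bar, away from the cartons, fully home against the end block; then let go. Use the fingertips only: leave the cartons standing where they are, and do not lift or disturb anything else on the table.

Things in the scene. Friction and masses are not known exactly. Their poses are not given: they have to be found in the camera images.
- rack: fixed carton rack: plywood board 12 mm thick, x -80..+90, y -175..+235 mm in its own frame; grey end plate (87 mm high) at its -y end; steel toothed bar 22 mm wide along its own y at x = +60 mm, top 40 mm above the table; grey end block (top 52 mm) at the bar's +y end. Cartons stand on the -y half. Origin on the table surface, z up; turned by up to about 30 degrees.
- jaw (a joint): slide of the blue jaw along the rack's +y axis, m: 0 = nearest the cartons, 0.130 = fully home against the end block; starts at 0.003 to 0.053. Locked both ways (6 mm notches) while the release is up; slides with about 2 N of drag while it is down. Parts: blue plate 147 mm wide across the board and a deck over the bar (tops 56 mm above the table), orange release on the deck, thumb wall behind it.
- jaw_wall (a point): top edge of the jaw's blue thumb wall, middle of its face that looks towards the release (-y), 96 mm above the table. The wall is 50 mm wide across the bar, 12 mm thick, rises 40 mm above the deck; its face stands 27 mm to the rack's +y of the release's middle. A fingertip on the release can push the jaw back by this wall.
- release (a joint): spring travel of the orange release paddle, in m: 0 = up with the pawl seated in a notch (up to 0.004 when the pawl happens to rest on a pin between two notches), 0.008 = pressed fully down. It moves straight down; about 4 N starts it, about 7 N holds it at the bottom. The jaw slides freely once it is 5 mm down; it springs up and locks the jaw at the next notch when let go.
- release_top (a point): centre of the top face of the orange release paddle, 66 mm above the table when up, 58 mm when fully down. The paddle is 44 x 44 mm, flat, rides with the jaw, on the bar's centre line, 5 mm short of the thumb wall. Beyond its -y edge nothing is higher than the cartons (82 mm above the table).
- carton_a: loose small carton standing on the rack's board, brown card with clear tape on top; 90 (its x) x 50 (its y, along the bar) x 70 mm high; origin at the centre of its underside. To be left standing where it is. The three cartons may stand in any order.
- carton_b: loose small carton standing on the rack's board, white with a yellow tape stripe and a green label; 90 (its x) x 50 (its y, along the bar) x 70 mm high; origin at the centre of its underside. To be left standing where it is. The three cartons may stand in any order.
- carton_c: loose small carton standing on the rack's board, brown card with a red tape stripe; 90 (its x) x 50 (its y, along the bar) x 70 mm high; origin at the centre of its underside. To be left standing where it is. The three cartons may stand in any order.
- tape_roll: bystander: loose cardboard-coloured tape roll standing on its flat side, 90 mm across, 48 mm high; origin at the centre of its underside
- glue_bottle: bystander: loose white bottle with a red cap, 50 mm across, 130 mm high; origin at the centre of its underside
- marker: bystander: loose black marker with a red cap, lying along its own x, 125 mm long, 19 mm thick; origin under its middle
- parcel: bystander: loose brown parcel 150 x 100 x 50 mm; origin at the centre of its underside
- box_knife: bystander: loose closed yellow box knife 130 x 32 x 20 mm, lying along its own x; origin at the centre of its underside

How it is judged:
By the outcome, as a careful person would: the job done as asked, in the order asked, and still so for the second after the job is handed in, with the robot touching nothing.
It also fails if it takes over 35 s, if anything falls off the work surface, if the arm or the gripper's body presses on something with over 40 N, if the wrist force passes 120 N, or if a joint passes its speed limit or range.

ROBOT

A 7-joint arm with a two-finger parallel gripper is mounted at the origin on the work surface. World frame = base frame: x ahead of the robot, y to its left, z up, the work surface at z = 0. Lengths are in m, angles in rad, forces in N, time in s.
With the tool pointing down it reaches from about 0.4 to 0.85 m from the base axis. Payload 10.4 kg.
Tool frame: the origin (TCP) lies midway between the tips of the shut fingers; the grasp point (between the pads) lies 19 mm behind it (manip.pinch_z is the distance from the TCP to the grasp point, in m); y points along the fingers, x is the direction in which the jaws open and shut, and the axes are right-handed (so a half turn about y gives the same grasp; the last joint's range is limited). The gripper opens to 85 mm and grips with 20 to 120 N. Pads are 22 mm wide; open, the fingers measure 114 mm over their backs; the gripper's body (76 mm by 85 mm) begins 54 mm behind the grasp point. The pads swing forward as they close: fully open they stand 13 mm farther back than shut.
Start: joints at [1.269, 0.332, -0.065, 1.46, 0.022, 1.35, -0.088], TCP at [0.172, -0.601, 0.197] pointing down, gripper open.
Joint ranges: [-2.6, 2.6], [-0.5, 2.12], [-1.47, 1.34], [0.16, 2.42], [-1.27, 4.41], [0.06, 2.06], [-2.6, 2.6]. Speed limits (rad/s): [2.22, 2.22, 2.79, 2.79, 3.14, 3.14, 3.14].

INTERFACE

Orientations are given as a unit quaternion [x, y, z, w].
In Python, from workcell import manip gives the robot as it stands.
- The arm moves only by the shell command python3 -m pendant 'ROWS' [OPENING] [FORCE]. ROWS is a JSON object of lists of equal length, an entry for each row: "offset": the shift along the tool's x, y, z scaled (see below), a list of three; "turn": the turn, a rotation vector about the tool's x, y, z scaled (see below), a list of three. A call has 1 to 12 rows; each row is the pose to reach, as a shift and turn from the pose measured when the call began, along the tool's axes at that moment; what a row does not reach only later rows make up. The controller multiplies each number of a shift by 200 mm and each number of a turn by 45 degrees. A row lasts 1/8 s, in which the tool goes at most 62.5 mm and 10.7 degrees, less where a joint would pass 70% of its speed; a pose out of reach is approached as far as the arm can. A call with a number of a shift or a turn outside -1 to 1 is refused whole. A call with a gripper value outside its range is refused whole. OPENING is the opening in per cent of the stroke, from 0 (shut) to 100 (fully open), set as the call begins (- or left out, the last holds). The fingers move at their own pace and stop on an object; FORCE is the grip in N (left out, the last holds). Time passes only in rows, so rows that repeat a pose let the fingers close. It gives the time, the measured TCP pose, the force and the opening at its end, in the units of the state.
- manip.get_obs(): the state, without advancing time (a new reading comes with each control period).
- manip.camera(name): name is "scene" or "top"; returns (picture, depth): 480x640x3 uint8, red, green, blue; 480x640 float32, m along the optical axis (not along the pixel's ray), 0 where there is no reading.
- manip.camera_model(name): a dict with "intrinsics" (3x3 intrinsics, pixels), "R" (3x3) and "t" (3): a world point X has camera coordinates R X + t. Camera axes: x right, y down, z forward; pixel columns grow to the right and rows downward; lengths in m; the calibration is good to about 2 mm. A picture is of the moment at which its call begins. camera_model takes no time and is no camera call.
- manip.hand_in(): hands the job in, once; it reports no verdict.
The state is a dict: "clock": time; "joint_pos": joint angles; "joint_velocities": joint speeds; "tau": joint torques, N m; "position": TCP position; "ee_rot": TCP orientation; "ft_force": force on the tool from outside, world axes, zero at the start; "torque": the same for the moment, N m; "grip_width": opening from 0.0 (shut) to 1.0 (fully open).
Only numpy, scipy, OpenCV 4.12 (cv2) and the standard library are available. Lean on these libraries where they do the work, as an engineer would, in place of code of your own. Each camera call takes 0.05 s, during which the arm holds its last target. There are 200 camera calls.

## Working session

There is one attempt and no reset: what is moved stays moved. The work goes in short steps, Python scripts to look and compute and a shell command to move; the robot and the scene stay as the last step left them, time stands still between calls to the robot, and variables do not carry over. Pictures are saved under pics/ and viewed, about 8 in all and at most 12, crops included, and the job is handed in when it is done.

```bash
mkdir -p pics
cat > h.py <<'E'
import numpy as np,cv2
from workcell import manip
from scipy.spatial.transform import Rotation as Rn
def snap(n,f):
    p,d=manip.camera(n); cv2.imwrite(f'pics/{f}.png',p[:,:,::-1]); np.save(f'pics/{f}.npy',d); return p,d
def world(n,d):
    m=manip.camera_model(n);K=np.array(m['intrinsics']);R=np.array(m['R']);t=np.array(m['t'])
    v,u=np.mgrid[:480,:640]
    c=np.stack([(u-K[0,2])/K[0,0]*d,(v-K[1,2])/K[1,1]*d,d],-1)
    return (c-t)@R
E
python3 - <<'E'
from h import *
snap('top','top1');snap('scene','scene1')
o=manip.get_obs();print({k:np.round(v,3).tolist() for k,v in o.items()})
print(Rn.from_quat(o['ee_rot']).as_matrix().round(3))
E
```

```text
{'clock': 0.1, 'joint_pos': [1.269, 0.333, -0.065, 1.461, 0.022, 1.35, -0.089], 'joint_velocities': [-0.001, -0.001, 0.0, -0.002, -0.001, 0.001, -0.0], 'tau': [0.003, -62.675, 0.05, -39.243, 0.016, 0.007, -0.0], 'position': [0.172, -0.601, 0.196], 'ee_rot': [-0.564, 0.426, -0.425, 0.565], 'ft_force': [-0.499, -1.103, 0.426], 'torque': [0.019, 0.077, 0.038], 'grip_width': 0.999}
[[ 0.275 -0.     0.961]
 [-0.961  0.001  0.275]
 [-0.001 -1.    -0.   ]]
```

View pics/top1.png

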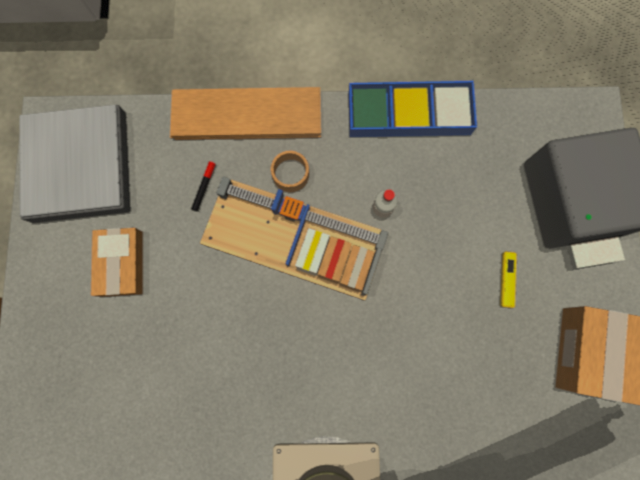

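View pics/scene1.png

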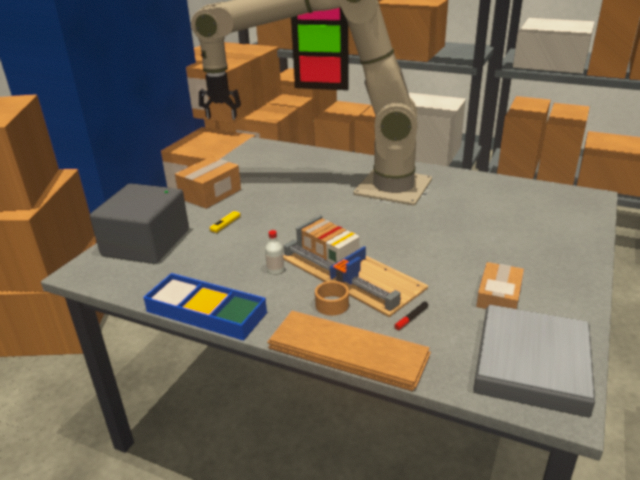

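The top view shows the rack: end block near (224,186), release near (291,207), thumb wall near (279,202), bar end near (383,238). Tape roll at (290,168) and bottle at (386,203) both stand close to the bar.

Run:
```python
from h import *
p=cv2.imread('pics/top1.png');d=np.load('pics/top1.npy');W=world('top',d)
for u,v in [(224,186),(291,207),(279,202),(383,238),(290,153),(386,203),(208,172),(302,212)]: print(u,v,W[v,u].round(4))
hsv=cv2.cvtColor(p,cv2.COLOR_BGR2HSV)
roi=np.zeros((480,640),bool);roi[190:225,270:312]=1
h,s,v=hsv[...,0],hsv[...,1],hsv[...,2]
org=roi&(h<16)&(s>150)&(W[...,2]>.05); blu=np.zeros_like(roi);blu[185:270,265:312]=1
blu&=(h>100)&(h<130)&(s>120)&(W[...,2]>.03)
print('orange',org.sum(),np.median(W[org],0),np.mean(W[org],0))
b=W[blu]; hi=b[b[:,2]>.085];lo=b[(b[:,2]<.062)]
print('wall',len(hi),hi.mean(0),'lo',len(lo))
# board/bar direction: bar top
bar=(W[...,2]>.030)&(W[...,2]<.05)&(h>=0);bar[:180]=0;bar[245:]=0;bar[:,:228]=0;bar[:,270:]=0;bar&=(s<90)
B=W[bar];c=B.mean(0);_,_,V=np.linalg.svd((B-c)[:,:2]);print('bar',len(B),c,V[0],np.degrees(np.arctan2(V[0][1],V[0][0])))
# plate line
pl=blu.copy();pl[:222]=0
P=W[pl];c=P.mean(0);_,_,V=np.linalg.svd((P-c)[:,:2]);print('plate',len(P),c,V[0],np.degrees(np.arctan2(V[0][1],V[0][0])))
# tape roll
cv2.imwrite('pics/crop.png',cv2.resize(p[140:310,180:400],None,fx=3.5,fy=3.5,interpolation=cv2.INTER_CUBIC))
```

```text
224 186 [0.6911 0.2258 0.0508]
291 207 [0.6348 0.0695 0.0658]
279 202 [0.6397 0.0943 0.0939]
383 238 [ 0.5634 -0.1383  0.049 ]
290 153 [0.7715 0.0729 0.0441]
386 203 [ 0.6318 -0.1411  0.1018]
208 172 [0.7366 0.272  0.017 ]
302 212 [0.6254 0.0451 0.0548]
orange 351 [0.6326862  0.06933165 0.06705902] [0.63221548 0.06883171 0.07014783]
wall 75 [0.64422474 0.0997726  0.09720766] lo 134
bar 441 [0.6696169  0.17029068 0.04324758] [0.36495302 0.93102594] 68.5953085551705
plate 73 [0.55389359 0.06265903 0.05765627] [-0.94164857  0.33659764] 160.33028081113008
```

View pics/crop.png

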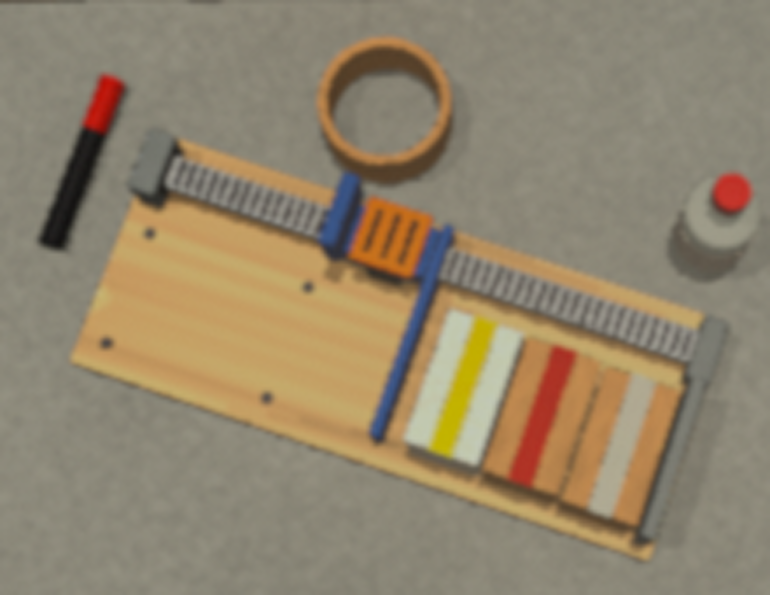

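```bash
cat > to.py <<'E'
from h import *
import sys
# target x y z -> offset units and turn units (tool z along rack y at 70.5deg, tool y down)
a=np.radians(70.5);z=np.array([np.cos(a),np.sin(a),0]);y=np.array([0,0,-1.]);T=np.stack([np.cross(y,z),y,z],1)
o=manip.get_obs();R=Rn.from_quat(o['ee_rot']).as_matrix()
print('off',(R.T@(np.array(list(map(float,sys.argv[1:4])))-o['position'])/.2).round(3),'turn',(np.degrees(Rn.from_matrix(R.T@T).as_rotvec())/45).round(3),np.round(o['position'],4),'F',np.round(o['ft_force'],1),o['clock'],o['grip_width'])
E
python3 -m pendant '{"offset":[[-0.15,0,0.2],[-0.35,0,0.43],[-0.55,0,0.67],[-0.7,0,0.85],[-0.8,0,0.97]],"turn":[[0,-0.2,0],[0,-0.4,0],[0,-0.6,0],[0,-0.8,0],[0,-1,0]]}' 0
python3 to.py .633 .069 .15
```

```text
clock: 0.72
position: [0.3156, -0.391, 0.1963]
ee_rot: [-0.685, 0.175, -0.174, 0.686]
ft_force: [1.3, -0.8, 0.0]
grip_width: -0.0
off [0.293 0.234 2.779] turn [-0.001 -0.202 -0.001] [ 0.3156 -0.391   0.1963] F [ 1.3 -0.8  0. ] 0.725 -4.1622641038516407e-05
```

```bash
python3 -m pendant '{"offset":[[0.02,0,0.25],[0.05,0,0.5],[0.07,0,0.75],[0.1,0,1],[0.1,0,1]],"turn":[[0,-0.1,0],[0,-0.2,0],[0,-0.2,0],[0,-0.2,0],[0,-0.2,0]]}' 0
python3 to.py .633 .069 .15
```

```text
clock: 1.35
position: [0.4308, -0.2212, 0.1964]
ee_rot: [-0.696, 0.118, -0.118, 0.698]
ft_force: [-0.1, 0.6, 0.1]
grip_width: 0.003
off [0.477 0.235 1.702] turn [-0.003  0.006 -0.001] [ 0.4308 -0.2212  0.1964] F [-0.1  0.6  0.1] 1.35 0.0029103532236733846
```

```bash
python3 -m pendant '{"offset":[[0.07,0,0.25],[0.14,0,0.5],[0.21,0,0.75],[0.28,0,1],[0.28,0,1]],"turn":[[0,0,0],[0,0,0],[0,0,0],[0,0,0],[0,0,0]]}' 0
python3 to.py .633 .069 .11
```

```text
clock: 1.98
position: [0.5504, -0.0471, 0.1963]
ee_rot: [-0.696, 0.117, -0.116, 0.699]
ft_force: [-0.3, 0.2, -0.3]
grip_width: -0.001
off [0.204 0.434 0.681] turn [-0.005  0.013 -0.002] [ 0.5504 -0.0471  0.1963] F [-0.3  0.2 -0.3] 1.975 -0.0009962379319524704
```

```bash
python3 -m pendant '{"offset":[[0.07,0,0.23],[0.14,0.1,0.45],[0.2,0.25,0.68],[0.2,0.43,0.68],[0.2,0.43,0.68]],"turn":[[0,0,0],[0,0,0],[0,0.013,0],[0,0.013,0],[0,0.013,0]]}' 0
python3 to.py .633 .069 .066
python3 - <<'E'
from h import *
p,_=snap('scene','s2');q,_=snap('top','t2')
a=cv2.resize(p[195:315,260:420],(800,600))[:,:,::-1];cv2.imwrite('pics/s2c.png',a)
E
```

```text
clock: 2.6
position: [0.6302, 0.0669, 0.1076]
ee_rot: [-0.696, 0.122, -0.117, 0.698]
ft_force: [0.1, -1.1, 0.9]
grip_width: -0.0
off [0.011 0.208 0.014] turn [-0.001 -0.001 -0.009] [0.6302 0.0669 0.1076] F [ 0.1 -1.1  0.9] 2.6 -0.00031619290703868664
```

View pics/s2c.png

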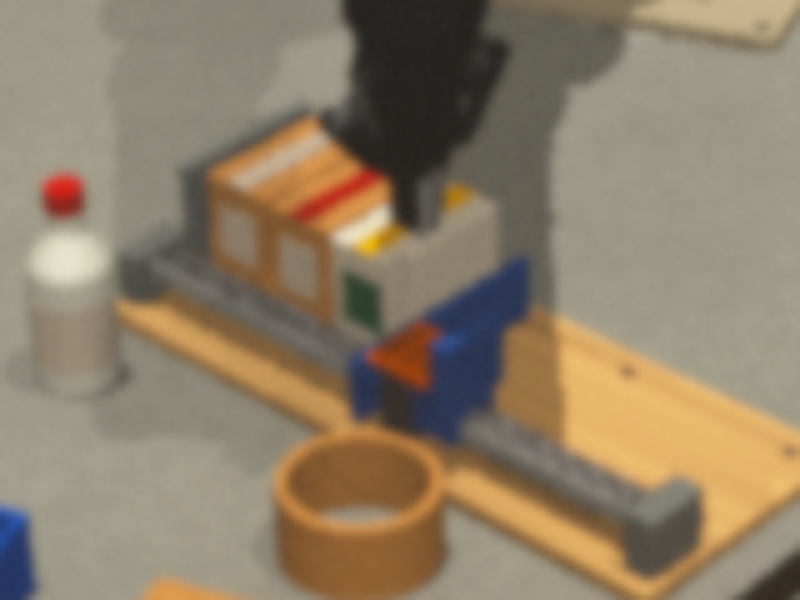

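The gripper (tips near (425,225) in the crop) is above the orange release (415,350), and nothing has been disturbed. Next I press down.

```bash
python3 -m pendant '{"offset":[[0.01,0.1,0.01],[0.01,0.18,0.015],[0.01,0.21,0.015],[0.01,0.23,0.015],[0.01,0.24,0.015]],"turn":[[0,0,0],[0,0,0],[0,0,0],[0,0,0],[0,0,0]]}' 0
python3 to.py .633 .069 .057
```

```text
clock: 3.32
position: [0.6355, 0.0695, 0.0638]
ee_rot: [-0.696, 0.121, -0.12, 0.698]
ft_force: [0.0, -0.6, 0.0]
grip_width: 0.001
off [-0.011  0.034 -0.007] turn [-0.004 -0.002 -0.002] [0.6355 0.0695 0.0638] F [ 0.  -0.6  0. ] 3.325 0.000508384536912198
```

```bash
python3 -m pendant '{"offset":[[0,0.02,0],[0,0.03,0],[0,0.035,0],[0,0.035,0]],"turn":[[0,0,0],[0,0,0],[0,0,0],[0,0,0]]}' 0
python3 to.py .633 .069 .057
```

```text
clock: 3.82
position: [0.6355, 0.0695, 0.0568]
ee_rot: [-0.696, 0.121, -0.12, 0.698]
ft_force: [-0.2, 0.3, -0.6]
grip_width: 0.0
off [-0.011 -0.001 -0.007] turn [-0.004 -0.002 -0.002] [0.6355 0.0695 0.0568] F [-0.2  0.3 -0.6] 3.825 0.00026134464643618333
```

Still no force at z = 0.057, where contact should already show, so I look.

Run:
```python
from h import *
p,_=snap('scene','s3');q,d=snap('top','t3')
cv2.imwrite('pics/s3c.png',np.vstack([cv2.resize(p[215:295,300:400],(500,400),interpolation=2)[:,:,::-1],cv2.resize(q[180:235,255:325],(500,393),interpolation=2)[:,:,::-1]])[:, :].copy())
im=cv2.imread('pics/s3c.png');cv2.imwrite('pics/s3c.png',np.hstack([im[:393,:400],im[400:,:400]]))
```

```text
(no output)
```

View pics/s3c.png

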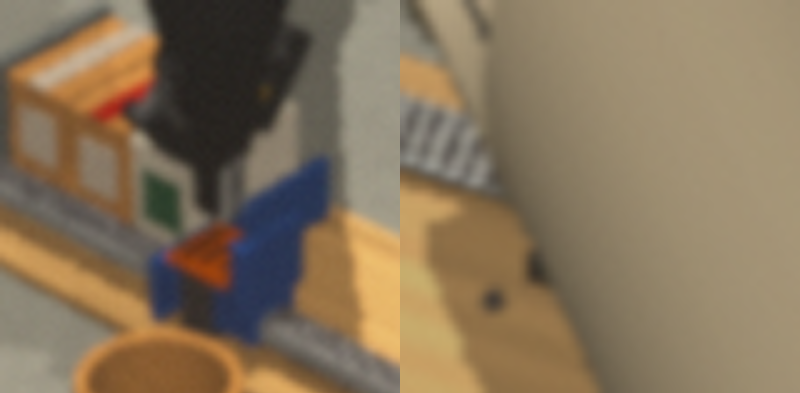

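Run:
```python
from h import *
m=manip.camera_model('scene');K=np.array(m['intrinsics']);R=np.array(m['R']);t=np.array(m['t'])
def pr(X):
    c=K@(R@np.array(X)+t);c=c[:2]/c[2];return c.round(1),((c-[300,215])*5).round(0)
for n,X in dict(tcp=[.6355,.0695,.0568],tip=[.6355,.0695,.08],rel=[.633,.069,.066]).items(): print(n,*pr(X))
d=np.load('pics/scene1.npy');W=world('scene',d);d3=np.load('pics/s3.npy');W3=world('scene',d3)
for cu,cv in [(205,255),(190,262),(225,240),(210,195),(215,180),(205,205),(235,190)]:
    u,v=300+cu//5,215+cv//5;print((cu,cv),W[v,u].round(3),W3[v,u].round(3))
p=cv2.cvtColor(cv2.imread('pics/scene1.png'),cv2.COLOR_BGR2HSV)
o=(p[...,0]<14)&(p[...,1]>190);o[:255]=0;o[280:]=0;o[:,:325]=0;o[:,355:]=0
o&=(W[...,2]>.05)&(W[...,2]<.08);print(o.sum(),W[o].mean(0),W[o].min(0),W[o].max(0))
```

```text
tcp [343.4 267.2] [217. 261.]
tip [343.3 260.1] [217. 226.]
rel [343.5 263.9] [218. 244.]
(205, 255) [0.65  0.069 0.07 ] [0.645 0.067 0.066]
(190, 262) [0.656 0.062 0.068] [0.649 0.059 0.064]
(225, 240) [0.624 0.07  0.064] [0.63  0.072 0.068]
(210, 195) [0.567 0.036 0.05 ] [0.653 0.074 0.112]
(215, 180) [0.567 0.04  0.061] [0.643 0.072 0.115]
(205, 205) [0.571 0.035 0.046] [0.652 0.07  0.103]
(235, 190) [0.546 0.043 0.043] [0.636 0.081 0.106]
81 [0.64371757 0.06601889 0.06513062] [0.61024725 0.04938062 0.0586513 ] [0.66183152 0.0827715  0.06962459]
```

Run:
```python
from h import *
p=cv2.imread('pics/s3.png');d=np.load('pics/s3.npy');d0=np.load('pics/scene1.npy');W=world('scene',d)
m=(abs(d-d0)>.015)&(d>0);ok=np.zeros_like(m);ok[200:285,310:380]=1;m&=ok
for v in range(235,275,2):
    r=np.where(m[v])[0]
    if len(r): print(v,r.min(),r.max(),[W[v,u].round(3).tolist() for u in r[::max(1,len(r)//3)]])
cv2.imwrite('pics/s3d.png',cv2.resize(p[230:280,315:375],(720,600),interpolation=0))
```

```text
235 314 356 [[0.551, -0.058, 0.084], [0.677, 0.062, 0.182], [0.65, 0.081, 0.171], [0.603, 0.093, 0.147]]
237 324 358 [[0.692, 0.04, 0.179], [0.685, 0.068, 0.181], [0.652, 0.085, 0.167]]
239 326 354 [[0.683, 0.041, 0.168], [0.682, 0.067, 0.173], [0.656, 0.081, 0.162], [0.617, 0.09, 0.142]]
241 328 350 [[0.684, 0.047, 0.164], [0.685, 0.068, 0.169], [0.655, 0.075, 0.153], [0.628, 0.084, 0.14]]
243 330 349 [[0.676, 0.049, 0.153], [0.679, 0.068, 0.159], [0.657, 0.075, 0.148], [0.64, 0.085, 0.141]]
245 332 377 [[0.669, 0.052, 0.144], [0.672, 0.071, 0.15], [0.65, 0.078, 0.139]]
247 336 371 [[0.668, 0.063, 0.14], [0.673, 0.077, 0.146], [0.65, 0.078, 0.132], [0.625, 0.079, 0.119]]
249 338 355 [[0.646, 0.059, 0.119], [0.645, 0.07, 0.122], [0.643, 0.081, 0.123]]
251 338 348 [[0.649, 0.06, 0.115], [0.65, 0.069, 0.118], [0.648, 0.077, 0.119], [0.637, 0.081, 0.113]]
253 338 348 [[0.646, 0.059, 0.107], [0.651, 0.069, 0.112], [0.645, 0.076, 0.11], [0.636, 0.081, 0.106]]
255 318 347 [[0.564, -0.041, 0.026], [0.647, 0.065, 0.102], [0.646, 0.073, 0.104], [0.642, 0.08, 0.103]]
257 340 354 [[0.64, 0.062, 0.091], [0.644, 0.072, 0.096], [0.643, 0.08, 0.097]]
259 330 361 [[0.569, -0.001, 0.026], [0.644, 0.075, 0.09], [0.52, 0.077, 0.014]]
261 364 364 [[0.519, 0.086, 0.009]]
263 343 343 [[0.633, 0.067, 0.068]]
269 372 372 [[0.546, 0.121, 0.007]]
273 334 334 [[0.636, 0.041, 0.03]]
```

View pics/s3d.png

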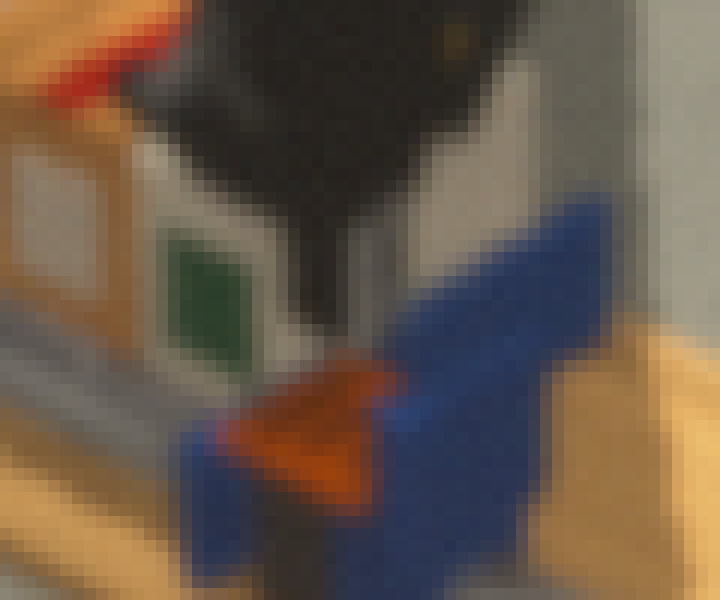

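The pictures disagree with the reported height. The shut tips end near pixel (342,258), at z ≈ 0.09, while the state says 0.057. The paddle is untouched and force is zero, which agrees with the pictures. I'll descend in small steps and go by force.

```bash
python3 -m pendant '{"offset":[[0,0.04,0],[0,0.08,0],[0,0.09,0],[0,0.09,0]],"turn":[[0,0,0],[0,0,0],[0,0,0],[0,0,0]]}' 0; python3 to.py .633 .069 .03
```

```text
clock: 4.42
position: [0.6354, 0.0697, 0.0386]
ee_rot: [-0.696, 0.121, -0.12, 0.698]
ft_force: [-0.1, 0.4, 0.0]
grip_width: -0.003
off [-0.01   0.043 -0.007] turn [-0.004 -0.002 -0.002] [0.6354 0.0697 0.0386] F [-0.1  0.4  0. ] 4.425 -0.003026741125032438
```

```bash
python3 -m pendant '{"offset":[[0,0.01,0],[0,0.02,0],[0,0.02,0]],"turn":[[0,0,0],[0,0,0],[0,0,0]]}' 0; 
python3 -m pendant '{"offset":[[0,0.01,0],[0,0.02,0],[0,0.02,0]],"turn":[[0,0,0],[0,0,0],[0,0,0]]}' 0
```

```text
clock: 4.8
position: [0.6353, 0.0697, 0.0344]
ee_rot: [-0.696, 0.121, -0.12, 0.698]
ft_force: [0.5, 0.4, 0.4]
grip_width: 0.002
clock: 5.18
position: [0.6355, 0.0697, 0.0307]
ee_rot: [-0.696, 0.121, -0.12, 0.698]
ft_force: [-1.1, -1.2, 4.2]
grip_width: 0.001
```

```bash
python3 -m pendant '{"offset":[[0,0.01,0],[0,0.02,0],[0,0.02,0]],"turn":[[0,0,0],[0,0,0],[0,0,0]]}' 0; 
python3 -m pendant '{"offset":[[0,0.01,0],[0,0.015,0],[0,0.015,0]],"turn":[[0,0,0],[0,0,0],[0,0,0]]}' 0
```

```text
clock: 5.55
position: [0.6355, 0.0697, 0.0267]
ee_rot: [-0.696, 0.121, -0.12, 0.698]
ft_force: [-2.4, -0.6, 5.3]
grip_width: 0.003
clock: 5.92
position: [0.6356, 0.0697, 0.0239]
ee_rot: [-0.696, 0.121, -0.12, 0.698]
ft_force: [-2.5, -1.8, 6.3]
grip_width: -0.002
```

```bash
python3 -m pendant '{"offset":[[0,0.005,0],[0,0.01,0],[0,0.01,0]],"turn":[[0,0,0],[0,0,0],[0,0,0]]}' 0
```

```text
clock: 6.3
position: [0.6362, 0.0708, 0.0236]
ee_rot: [-0.695, 0.12, -0.12, 0.698]
ft_force: [-5.8, 0.3, 16.6]
grip_width: 0.004
```

```bash
python3 -m pendant '{"offset":[[0,0.006,0.02],[0,0.007,0.05],[0,0.007,0.08],[0,0.007,0.12],[0,0.007,0.16],[0,0.007,0.2]],"turn":[[0,0,0],[0,0,0],[0,0,0],[0,0,0],[0,0,0],[0,0,0]]}' 0
python3 -c "
from h import *
snap('top','t4');p,_=snap('scene','s4');cv2.imwrite('pics/s4c.png',cv2.resize(p[205:305,280:410],(780,600),interpolation=2)[:,:,::-1])"
```

```text
clock: 7.05
position: [0.65, 0.1093, 0.0237]
ee_rot: [-0.695, 0.119, -0.121, 0.699]
ft_force: [-4.8, -1.5, 13.7]
grip_width: 0.0
```

View pics/s4c.png

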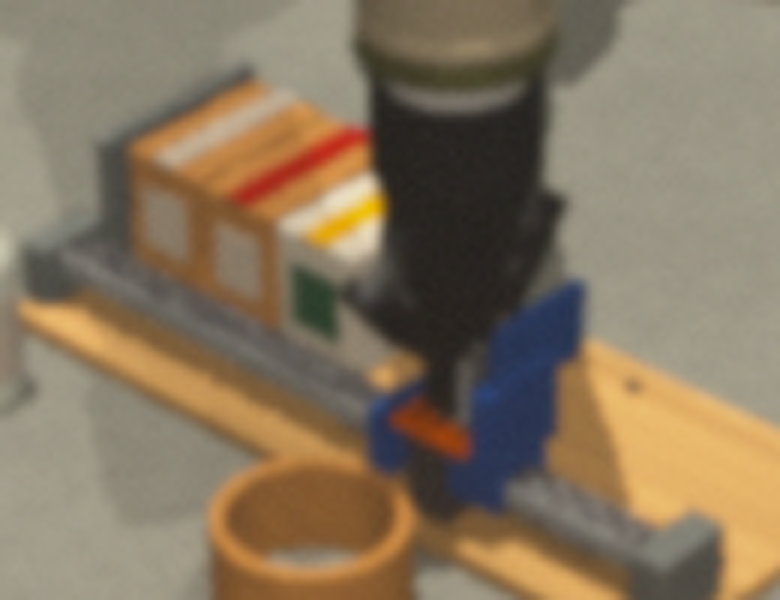

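The release (430,425) is held down, the jaw has slid away from the white carton, and the cartons haven't moved. I keep pushing.

```bash
python3 -m pendant '{"offset":[[0,0.006,0.03],[0,0.007,0.07],[0,0.007,0.11],[0,0.007,0.15],[0,0.007,0.19],[0,0.007,0.23]],"turn":[[0,0,0],[0,0,0],[0,0,0],[0,0,0],[0,0,0],[0,0,0]]}' 0
python3 to.py .691 .226 .0235
```

```text
clock: 7.9
position: [0.6663, 0.1544, 0.0237]
ee_rot: [-0.694, 0.118, -0.121, 0.699]
ft_force: [-3.6, -0.7, 10.9]
grip_width: -0.003
off [-0.003  0.004  0.379] turn [-0.01   0.001  0.003] [0.6663 0.1544 0.0237] F [-3.6 -0.7 10.9] 7.9 -0.003341351653636222
```

```bash
python3 -m pendant '{"offset":[[0,0.008,0.02],[0,0.01,0.05],[0,0.01,0.08],[0,0.01,0.11],[0,0.01,0.13]],"turn":[[0,0,0],[0,0,0],[0,0,0],[0,0,0],[0,0,0]]}' 0
python3 -m pendant '{"offset":[[0,0.008,0.02],[0,0.008,0.03],[0,0.008,0.04],[0,0.008,0.05]],"turn":[[0,0,0],[0,0,0],[0,0,0],[0,0,0]]}' 0
python3 to.py .691 .226 .0235
```

```text
clock: 8.52
position: [0.6757, 0.1802, 0.0237]
ee_rot: [-0.694, 0.117, -0.121, 0.7]
ft_force: [-4.7, -0.9, 14.4]
grip_width: 0.004
clock: 9.02
position: [0.6794, 0.1865, 0.0236]
ee_rot: [-0.695, 0.118, -0.122, 0.698]
ft_force: [-7.8, -9.7, 17.7]
grip_width: -0.001
off [-0.011  0.002  0.206] turn [-0.007 -0.002  0.007] [0.6794 0.1865 0.0236] F [-7.8 -9.7 17.7] 9.025 -0.0006560401022242239
```

```bash
python3 -m pendant '{"offset":[[0,0.008,0.02],[0,0.008,0.03],[0,0.008,0.05],[0,0.008,0.05]],"turn":[[0,0,0],[0,0,0],[0,0,0],[0,0,0]]}' 0
python3 -c "
from h import *
snap('top','t5');p,_=snap('scene','s5');cv2.imwrite('pics/s5c.png',cv2.resize(p[225:315,320:420],(667,600),interpolation=2)[:,:,::-1])"
```

```text
clock: 9.52
position: [0.6839, 0.193, 0.0236]
ee_rot: [-0.696, 0.118, -0.124, 0.697]
ft_force: [-5.4, -8.8, 16.9]
grip_width: -0.001
```

View pics/s5c.png

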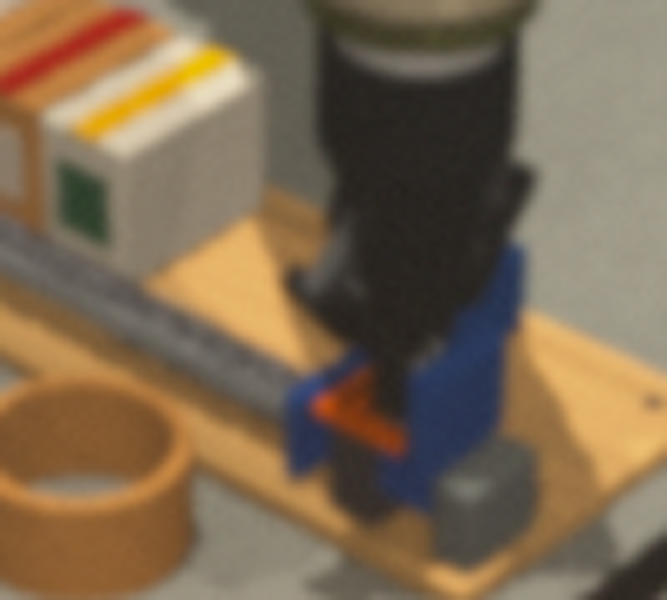

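The jaw seems to be at the grey block (485,490), with the finger sliding over the paddle towards the wall. I push on until the wall loads.

```bash
python3 -m pendant '{"offset":[[-0.01,0.008,0.02],[-0.01,0.008,0.04],[-0.01,0.008,0.05],[-0.01,0.008,0.05]],"turn":[[0,0,0],[0,0,0],[0,0,0],[0,0,0]]}' 0
python3 -m pendant '{"offset":[[0,0.008,0.02],[0,0.008,0.04],[0,0.008,0.05],[0,0.008,0.05]],"turn":[[0,0,0],[0,0,0],[0,0,0],[0,0,0]]}' 0
```

```text
clock: 10.12
position: [0.6851, 0.1954, 0.0235]
ee_rot: [0.7, -0.12, 0.125, -0.693]
ft_force: [-18.6, -24.0, 28.0]
grip_width: 0.007
clock: 10.62
position: [0.685, 0.1944, 0.0234]
ee_rot: [0.706, -0.125, 0.125, -0.686]
ft_force: [-40.2, -35.2, 42.3]
grip_width: 0.003
```

The horizontal load is about 50 N and the tool no longer advances: the jaw is home. I lift straight up to let go.

```bash
python3 -m pendant '{"offset":[[0,0,0.01],[0,-0.03,0.01],[0,-0.07,0.005],[0,-0.12,0],[0,-0.2,-0.03],[0,-0.35,-0.06],[0,-0.55,-0.1]],"turn":[[0,0,0],[0,0,0],[0,0,0],[0,0,0],[0,0,0],[0,0,0],[0,0,0]]}' 0
python3 -m pendant '{"offset":[[0,-0.1,-0.25],[0,-0.2,-0.5],[0,-0.2,-0.75],[0,-0.2,-1],[0,-0.2,-1]],"turn":[[0,0,0],[0,0,0],[0,0,0],[0,0,0],[0,0,0]]}' 0
```

```text
clock: 11.5
position: [0.6781, 0.179, 0.1353]
ee_rot: [0.705, -0.124, 0.124, -0.687]
ft_force: [0.9, -0.6, 0.2]
grip_width: 0.002
clock: 12.12
position: [0.6089, -0.0126, 0.1821]
ee_rot: [0.706, -0.126, 0.127, -0.686]
ft_force: [-0.4, 1.0, 0.5]
grip_width: 0.005
```

```bash
python3 -c "
from h import *
p,d=snap('scene','s6');q,_=snap('top','t6')
a=cv2.resize(p[205:315,270:420],(400,293),interpolation=2);b=cv2.resize(q[140:310,180:400],(400,309),interpolation=2)
cv2.imwrite('pics/s6c.png',np.hstack([cv2.resize(a,(400,300)),cv2.resize(b,(400,300))])[:,:,::-1])
W=world('scene',d);h=cv2.cvtColor(cv2.imread('pics/s6.png'),cv2.COLOR_BGR2HSV)
o=(h[...,0]<14)&(h[...,1]>190);o[:265]=0;o[:,:340]=0;o[:,395:]=0;o&=(W[...,2]>.05)&(W[...,2]<.08);print(o.sum(),W[o].mean(0))
"
```

```text
109 [0.6838441  0.1796431  0.06547172]
```

View pics/s6c.png

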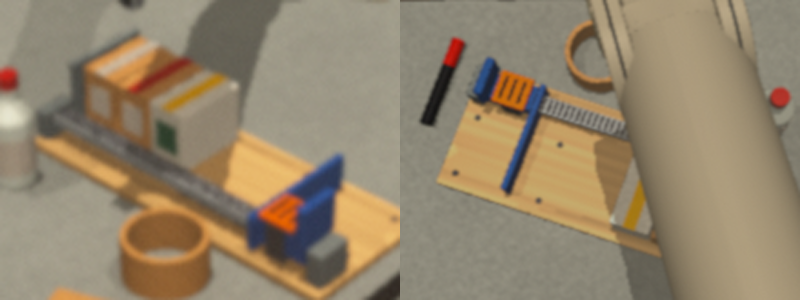

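```bash
python3 -c "
from h import *
a=np.radians(70.5);u=np.array([np.cos(a),np.sin(a)]);n=np.array([np.sin(a),-np.cos(a)])
for f in ['top1','t6']:
  d=np.load(f'pics/{f}.npy');W=world('top',d);h=cv2.cvtColor(cv2.imread(f'pics/{f}.png'),cv2.COLOR_BGR2HSV)
  s=W[...,:2]@u;r=W[...,:2]@n;b=(h[...,0]>100)&(h[...,0]<130)&(h[...,1]>120)&(s>.2)&(s<.5)
  w=b&(W[...,2]>.088)&(W[...,2]<.105);r0=.57
  g=(abs(W[...,2]-.051)<.005)&(h[...,1]<80)&(s>.40)&(s<.5)
  og=(h[...,0]<16)&(h[...,1]>150)&(W[...,2]>.058)&(W[...,2]<.075)&(s>.2)&(s<.45)&(r>.53)
  og[:180]=0 if f=='top1' else og[:180]
  for k,m in dict(wall=w,block=g,orange=og).items(): print(f,k,m.sum(),np.percentile(s[m],[5,50,95]).round(4) if m.any() else '')
q=cv2.imread('pics/t6.png');cv2.imwrite('pics/t6c.png',cv2.resize(q[165:225,210:270],(600,600),interpolation=2))
"
```

```text
top1 wall 75 [0.3053 0.3091 0.3131]
top1 block 179 [0.4108 0.4417 0.4534]
top1 orange 349 [0.2578 0.2761 0.2953]
t6 wall 113 [0.4238 0.428  0.4336]
t6 block 55 [0.4417 0.4506 0.4542]
t6 orange 344 [0.3772 0.3965 0.4155]
```

View pics/t6c.png

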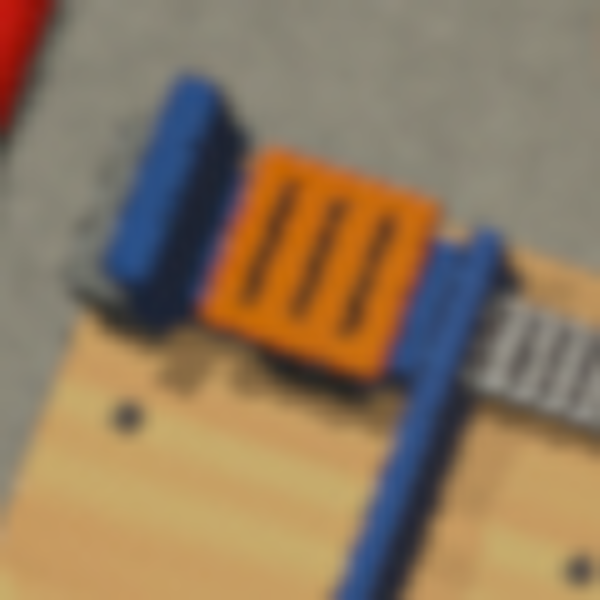

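```bash
python3 -c "
from h import *
print(manip.hand_in())"
```

```text
the job is handed in; nothing more can be done
None
```

I pressed the orange release to its stop with the shut fingertips. Holding it down, I pushed the jaw about 120 mm along its bar until it stopped against the end block at about 50 N. Then I lifted straight off and handed in at about 12 s.

**Last checks**
- **Jaw:** in the final pictures the back of the thumb wall is within about 1–2 mm of the block face. The wall is also where the finger was at full push to within 1 mm, so the jaw did not spring back.
- **Release:** it is up again at 66 mm.
- **Surroundings:** the three cartons, tape roll, bottle and marker look undisturbed. This was judged by eye; I did not measure their positions again.
- **Robot:** the arm is clear of everything, with about zero force on the tool.

**Disagreements and limits**
- **TCP height:** the reported height of the tool point read about 33 mm lower than where the fingertips really were, judging by the pictures and by first contact. I pressed by force and camera instead.
- **Push force:** at the very end of the push the tool force peaked at about 68 N in total, which is under the 120 N wrist limit.
- **Tool tilt:** the tool tilted by 1–2° under that load.

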